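# Seat a conveyor roller in the V-block jig and clamp it

### The arm

A 7-joint arm with a two-finger parallel gripper is mounted at the origin on the work surface. World frame = base frame: x ahead of the robot, y to its left, z up, the work surface at z = 0. Lengths are in mm, angles in rad, forces in N, time in s.
With the tool pointing down it reaches from about 400 to 875 mm from the base axis. Payload 19.3 kg.
Tool frame: the origin (TCP) lies at the very end of the fingers, on their centre line; the grasp point (between the pads) lies 19 mm behind it (grip_point_offset is the z of the grasp point in the tool frame, in mm); z points along the fingers, x is the direction in which the jaws open and shut, and the axes are right-handed (so a half turn about z gives the same grasp; the last joint's range is limited). The gripper opens to 85 mm and grips with 20 to 120 N. Pads are 22 mm wide; open, the fingers measure 114 mm over their backs; the gripper's body (76 mm by 85 mm) begins 54 mm behind the grasp point. The pads swing forward as they close: fully open they stand 13 mm farther back than shut.
Start: joints at [-1.251, 0.521, -0.036, 1.599, 0.021, 1.021, -0.113], TCP at [237.52, 578.1, 231.291] pointing down, gripper open.
Joint ranges: [-2.91, 2.91], [-0.3, 2.13], [-1.5, 1.42], [0.17, 2.43], [-1.26, 4.41], [0.16, 1.93], [-2.52, 2.52]. Speed limits (rad/s): [1.89, 1.89, 2.39, 2.39, 3.01, 3.01, 3.01].

### API

Orientations are given as a 3x3 rotation matrix whose columns are the frame's x, y, z axes.
In Python, from workcell import movep, movel, goto_joints, open_gripper, clamp, wait, inverse_kinematics, read_state, camera, PlanningError, finish_job, grip_point_offset gives the robot as it stands. Calls block until the motion is done:
- movep(position, orientation): joint-space move of the TCP to a pose.
- movel(position, frame=None, max_speed=150, guard=None): straight line of the TCP; frame=None keeps the orientation; max_speed is the mean speed in mm/s. With guard (N) it stops when the force on the tool has changed by that much, and returns True; else False.
- goto_joints(angles): joint-space move.
- open_gripper() and clamp(): open the fingers fully, or close them until they stop; the grip force is fixed at half the most.
- wait(seconds).
- inverse_kinematics(position, orientation): joint angles nearest the present ones, or None.
- read_state(): the state.
- camera(name): name is "side" or "top" or "wrist"; returns a dict with "image" (400x640x3 uint8, blue, green, red), "range_z" (400x640 float32, mm along the optical axis (not along the pixel's ray), 0 where there is no reading), "fx", "fy", "cx", "cy" (pixels), "dist_coeffs" ([k1, k2, p1, p2, k3] as OpenCV has them; the pictures are not rectified), "cam_to_world" (4x4, takes a point from camera to world coordinates). Camera axes: x right, y up, looking along -z (the intrinsics and any distortion apply to the point x, -y, -z); pixel columns grow to the right and rows downward; lengths in mm; the calibration is good to about 2 mm. A picture is of the moment at which its call begins.
A pose or a line that the arm cannot do raises PlanningError and nothing moves.
- finish_job(): hands the job in, once; it reports no verdict.
The state is a dict: "time": time; "qpos": joint angles; "qvel": joint speeds; "joint_efforts": joint torques, N m; "eef_pos": TCP position; "tool_rot": TCP orientation; "ft_force": force on the tool from outside, world axes, zero at the start; "torque": the same for the moment, N m; "finger_gap": finger opening in mm.
Only numpy, scipy, OpenCV 4.12 (cv2) and the standard library are available. Lean on these libraries where they do the work, as an engineer would, in place of code of your own. Each camera call takes 0.05 s, during which the arm holds its last target. There are 200 camera calls.

### The job

Take the spare conveyor roller from its cardboard tray and lower it gently into both V-blocks of the checking jig, well clear of the rubber end stop, so that it settles and centres itself. Then, with the clamp still open, slide it along the Vs until its end bears on the rubber stop and hold it there for about a second with a light, steady push of around 10 N, never a hard shove. Last, swing the clamp arm over and down until its pad rests lightly on the roller, without forcing it, and let go; leave the other things on the bench alone.

Things in the scene. Friction and masses are not known exactly. Their poses are not given: they have to be found in the camera images.
- roller: Steel conveyor roller: tube 40 mm diameter, 180 mm long, with a 16 mm stub 10 mm long on each end (200 mm overall, ends alike), 0.4 to 0.65 kg. Origin at its very centre, x along its axis. It starts level in the tray, axis 24 mm above the bench, kept from rolling by four chocks 10 mm high, 55 to 85 mm from its middle; 50 mm free on either side of its middle.
- tray: Fixed low cardboard tray, 270 x 150 mm, walls 36 mm high and 4 mm thick. Origin under its centre, x along its length and along the roller lying in it.
- fixture: Fixed checking jig on a steel plate 290 x 112 mm, 10 mm thick. Origin on the bench below the middle between its two V-blocks; x along the Vs towards the rubber stop, y across towards the clamp's hinge post, z up. The blocks are centred at x = -80 and +80 mm; between them is a 120 mm gap where fingers can reach down beside the roller. Hinge post at x = 65 to 95, y = 42 to 60 mm.
- seat (a point): Point fixed on the jig at x = 0, y = 0, z = 58.3 mm, axes as the jig's: the roller's origin lies here when it is settled in both Vs with its end just touching the rubber stop. Each 90 degree V-block is 40 mm long, 66 mm wide, its top at z = 52 mm; the V is 44 mm wide at the top, its root at z = 30 mm.
- buffer: Rubber end stop, a 24 mm disc facing along the Vs; origin at the centre of its face, at x = 100, y = 0, z = 58.3 mm of the jig when not pressed. It gives along x by 1 mm for every 8 N, at most 6 mm, and springs back. Its bracket behind it, x = 120 to 134 mm, is 44 mm wide, top at z = 70 mm.
- clamp (a joint): Angle of the clamp arm in rad: 0 when it is level with its pad just touching a settled roller, growing as it swings up and back; 1.57 upright; up to 1.95. It starts open, leaning back past upright. The hinge is stiff: the arm stays where it is left, and moving it takes about 3 to 5 N at the cross bar.
- clamp_bar (a point): Middle of the free part of the clamp's round cross bar (12 mm diameter, parallel to the jig's x; the free part, 58 mm long, points towards the stop's end, the arm 14 mm wide being 38 mm away). It moves with the arm on a circle of 125 mm radius about the hinge axis; with the arm level it lies at x = 118, y = -75, z = 90 mm of the jig.
- clamp_hinge (a point): Point on the hinge axis (parallel to the jig's x) abreast of the cross bar's middle, at x = 118, y = 50, z = 90 mm of the jig. Pad 50 mm and cross bar 125 mm from this axis, so a push on the bar presses the pad 2.5 times as hard.
- short_roller: Bystander: short thin steel roller standing on end, 28 mm diameter, 95 mm high; origin under its centre.
- jar: Bystander: closed jar, 56 mm diameter, 75 mm high; origin under its centre.
- collar: Bystander: steel ring lying flat, 52 mm diameter, 18 mm high; origin under its centre.
- wrench: Bystander: wrench lying flat, 170 mm long along its x; origin near its middle.
Not all that is in view belongs to the job. What is shaped like the roller but purple or turquoise is not meant.

How it is judged:
By the outcome, as a careful person would: the job done as asked, in the order asked, and still so for the second after the job is handed in, with the robot touching nothing.
It also fails if it takes over 72 s, if anything falls off the work surface, if the arm or the gripper's body presses on something with over 40 N, if the wrist force passes 120 N, or if a joint passes its speed limit or range.

## Working session

There is one attempt and no reset: what is moved stays moved. The work goes in short steps, each a Python script; the robot and the scene stay as the last script left them, time stands still between calls to the robot, and variables do not carry over. Pictures are saved under pics/ and viewed, about 8 in all and at most 12, crops included, and the job is handed in when it is done.

```bash
mkdir -p pics; ls; python3 - <<'E'
from workcell import *
import cv2,numpy as np
for n in("top","side"):
    c=camera(n); np.save(f"pics/{n}_rz.npy",c["range_z"]); cv2.imwrite(f"pics/{n}1.png",c["image"])
    print(n,c["fx"],c["fy"],c["cx"],c["cy"],c["dist_coeffs"],np.round(c["cam_to_world"],3).tolist())
s=read_state();print(s["time"],s["tool_rot"],s["ft_force"],s["finger_gap"],grip_point_offset)
E
```

```text
pics
top 360.82230934469885 360.82230934469885 321.20053340566517 192.2975342268275 [-0.02460273  0.          0.          0.          0.        ] [[0.008, 0.998, -0.057, 481.281], [-1.0, 0.007, -0.016, -179.533], [-0.016, 0.057, 0.998, 1044.41], [0.0, 0.0, 0.0, 1.0]]
side 385.6851803716794 385.6851803716794 315.9052530415548 201.18206362954686 [0.03302011 0.         0.         0.         0.        ] [[-0.995, 0.069, -0.069, 474.51], [-0.097, -0.757, 0.647, 429.341], [-0.008, 0.65, 0.76, 818.137], [0.0, 0.0, 0.0, 1.0]]
0.1 [[ 3.80029726e-01  9.24974226e-01 -2.97007625e-04]
 [ 9.24973744e-01 -3.80029832e-01 -9.48365657e-04]
 [-9.90085547e-04  8.56828855e-05 -9.99999506e-01]] [ 0.0007849  -0.55738544 -0.0690056 ] 85.40275359792398 -18.700000000000003
```

View pics/top1.png

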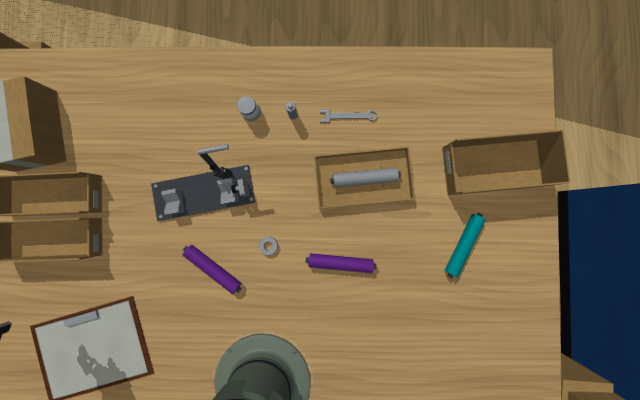

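View pics/side1.png

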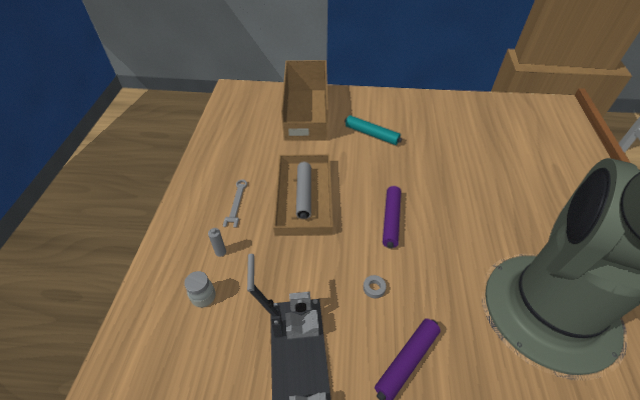

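The top view shows the roller at (366,178) in its tray and the jig at (152–253, 167–220), with its stop at the right end (250,180). The clamp bar is at (213,149), leaning away from the robot. The side view agrees.

```bash
cat > h.py <<'E'
import numpy as np, cv2
from workcell import *
def cloud(c):
    """world xyz per pixel (H,W,3), valid mask"""
    rz=c["range_z"]; h,w=rz.shape
    K=np.array([[c["fx"],0,c["cx"]],[0,c["fy"],c["cy"]],[0,0,1]])
    u,v=np.meshgrid(np.arange(w,dtype=np.float32),np.arange(h,dtype=np.float32))
    n=cv2.undistortPoints(np.stack([u,v],-1).reshape(-1,1,2),K,np.array(c["dist_coeffs"])).reshape(h,w,2)
    p=np.dstack([n[...,0]*rz,-n[...,1]*rz,-rz])
    T=np.array(c["cam_to_world"]); return p@T[:3,:3].T+T[:3,3], rz>0
def sat(c): return cv2.cvtColor(c["image"],cv2.COLOR_BGR2HSV)[...,1]
def rect(xy):
    (cx,cy),(a,b),t=cv2.minAreaRect(xy.astype(np.float32))
    t=np.deg2rad(t)
    if b>a: a,b,t=b,a,t+np.pi/2
    return np.array([cx,cy]),a,b,t
def down(t):
    """tool down, jaw axis x at world angle t"""
    c,s=np.cos(t),np.sin(t); return np.array([[c,s,0],[s,-c,0],[0,0,-1.]])
E
python3 - <<'E'
from h import *
c=camera("top"); P,ok=cloud(c); S=sat(c); g=ok&(S<70)
def reg(x0,x1,y0,y1):
    m=np.zeros(ok.shape,bool); m[y0:y1,x0:x1]=1; return m
print("bench z",np.median(P[240:300,380:440,2]))
m=g&reg(325,405,160,195)&(P[...,2]>20); print("roller",m.sum(),rect(P[m][:,:2]),np.percentile(P[m][:,2],[5,50,95]))
R=reg(140,265,130,230)&g
for lo,hi in((4,16),(46,56),(62,74)):
    m=R&(P[...,2]>lo)&(P[...,2]<hi); print(lo,hi,m.sum(),rect(P[m][:,:2]))
m=R&(P[...,2]>46)&(P[...,2]<56)
n,L,st,ct=cv2.connectedComponentsWithStats(m.astype(np.uint8))
for i in range(1,n):
    if st[i,4]>8: print(st[i],P[L==i].mean(0))
m=reg(190,235,140,180)&ok&(P[...,2]>120); print("bar",m.sum(),rect(P[m][:,:2]),np.percentile(P[m][:,2],[5,50,95]))
# tray
m=reg(310,420,145,215)&ok&(P[...,2]>30)&~g; print("tray",rect(P[m][:,:2]))
E
```

```text
bench z -0.6062405412594671
roller 909 (array([ 582.96350098, -287.18521118]), 195.82489013671875, 39.80403137207031, np.float64(1.679405154311048)) [28.97041479 40.04236029 44.711301  ]
4 16 2588 (array([536.89611816, 182.51387024]), 291.116455078125, 111.21459197998047, np.float64(1.7667745564092743))
46 56 386 (array([540.04626465, 166.87574768]), 236.52256774902344, 92.08421325683594, np.float64(1.7757858945897755))
62 74 150 (array([563.21911621,  75.93904114]), 89.67829132080078, 44.37675857543945, np.float64(0.7873889428913098))
[226 169   4   7  11] [591.27260073  97.62773664  50.19169651]
[217 178  16   9  89] [564.85836367 105.83519195  50.47972554]
[245 186   2  10  11] [540.18586396  47.05598915  49.53023626]
[161 189  15   9  92] [532.87130048 264.68083305  50.20263438]
[221 196  15   8  87] [515.9384844   95.8182972   50.19476779]
[164 206  15   9  89] [484.85459243 254.11570691  50.80263313]
bar 293 (array([615.06707764,  87.30661774]), 73.16582489013672, 39.22522735595703, np.float64(1.7716774859103808)) [139.2083998  210.93363849 216.9110246 ]
tray (array([ 582.82995605, -282.81991577]), 271.2053527832031, 150.79261779785156, np.float64(1.675735118591837))
```

```bash
cat >> h.py <<'E'
A=-1.375; O=np.array([524.6,180.1])
def jig(x,y,z,A=A,O=O):
    ex=np.array([np.cos(A),np.sin(A)]); ey=np.array([-ex[1],ex[0]])
    return [*(O+x*ex+y*ey),z]
YJ=A+np.pi/2; RR=np.array([583,-287.2]); YR=1.6794-np.pi/2
def ft(): return np.round(np.array(read_state()["ft_force"]),1)
E
python3 - <<'E'
from h import *
for n,p,y in(("jig",jig(-14,0,41),YJ),("jighi",jig(-40,0,330),YJ),("rol",[*RR,7],YR),("push",jig(-150,0,50),YJ),("bar",jig(118,110,162),YJ),("bar0",jig(118,-75,96),YJ)):
    for k in(0,np.pi,-np.pi):
        q=inverse_kinematics(p,down(y+k)); print(n,k,None if q is None else np.round(q,2))
movep(jig(-40,-20,330),down(YJ))
c=camera("wrist"); cv2.imwrite("pics/w1.png",c["image"]); P,ok=cloud(c); np.save("pics/w1P.npy",P)
print(read_state()["time"], np.round(c["cam_to_world"],2).tolist())
m=ok&(P[...,2]>49)&(P[...,2]<55)&(np.linalg.norm(P[...,:2]-O,axis=2)<140)
n,L,st,ct=cv2.connectedComponentsWithStats(m.astype(np.uint8))
for i in range(1,n):
    if st[i,4]>60: print(st[i],P[L==i].mean(0),rect(P[L==i][:,:2]))
E
```

```text
jig 0 [-0.59  0.7   0.18  1.92 -0.23  0.54 -0.06]
jig 3.141592653589793 [-0.15  0.72 -0.44  1.89  0.49  0.63  2.44]
jig -3.141592653589793 [-0.15  0.72 -0.44  1.89  0.49  0.63  2.44]
jighi 0 [-0.75  0.34  0.32  1.66 -0.12  1.17 -0.2 ]
jighi 3.141592653589793 [ 0.32  0.6  -1.27  1.6   0.58  1.38  2.32]
jighi -3.141592653589793 [ 0.32  0.6  -1.27  1.6   0.58  1.38  2.32]
rol 0 [ 0.21  0.87  0.25  1.67 -0.32  0.65  0.73]
rol 3.141592653589793 [-0.19  1.16  1.    1.69 -1.16  1.01 -1.78]
rol -3.141592653589793 [-0.19  1.16  1.    1.69 -1.16  1.01 -1.78]
push 0 [-0.78  0.72  0.15  1.81 -0.17  0.62 -0.34]
push 3.141592653589793 [-0.36  0.75 -0.47  1.79  0.49  0.71  2.24]
push -3.141592653589793 [-0.36  0.75 -0.47  1.79  0.49  0.71  2.24]
bar 0 [-0.46  0.69  0.39  1.58 -0.31  0.94  0.22]
bar 3.141592653589793 [-0.84  1.04  1.22  1.6  -1.02  1.26 -2.37]
bar -3.141592653589793 [-0.84  1.04  1.22  1.6  -1.02  1.26 -2.37]
bar0 0 [-0.46  0.53  0.3   2.11 -0.29  0.55  0.25]
bar0 3.141592653589793 [-0.99  0.96  1.22  2.13 -1.16  1.   -2.04]
bar0 -3.141592653589793 [-0.99  0.96  1.22  2.13 -1.16  1.   -2.04]
1.875 [[0.98, -0.19, -0.06, 481.43], [0.2, 0.93, 0.31, 295.27], [-0.0, -0.31, 0.95, 471.55], [0.0, 0.0, 0.0, 1.0]]
[311 117  10  29 245] [483.93934001 252.90674016  51.14553976] (array([484.70697021, 252.9655304 ]), 39.45767593383789, 13.0785551071167, np.float64(1.7701469672319121))
[346 118  11  28 260] [535.30514957 262.87740368  51.05720629] (array([534.95507812, 262.46984863]), 38.33858108520508, 14.41993522644043, np.float64(1.8004357807444127))
[343 221  10  24 191] [566.46953345 106.2338212   51.11900593] (array([566.43377686, 105.72254944]), 40.962860107421875, 13.346857070922852, np.float64(1.7446509947989568))
[311 222   9  23 192] [514.61387841  95.53795837  51.0903023 ] (array([515.09228516,  95.25587463]), 40.19554138183594, 13.025701522827148, np.float64(1.76461588125344))
```

View pics/w1.png

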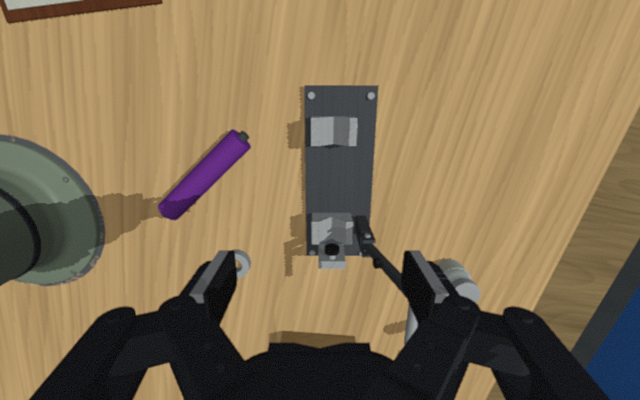

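The wrist view shows the empty V-blocks at (334,131) and (330,235), with the stop at (331,250). The jig pose matches the first estimate to within 1 mm. Next I pick up the roller.

```bash
sed -i 's/O=np.array(\[524.6,180.1\])/O=np.array([524.9,179.7])/' h.py; python3 - <<'E'
from h import *
# look offset so that the camera sees the roller
movep([583-10,-287.2-60,250],down(YR))
c=camera("wrist"); cv2.imwrite("pics/w2.png",c["image"]); P,ok=cloud(c)
d=P[...,:2]-RR
m=ok&(P[...,2]>28)&(P[...,2]<50)&(sat(c)<70)&(abs(d[...,0])<45)&(abs(d[...,1])<115)
n,L,st,ct=cv2.connectedComponentsWithStats(m.astype(np.uint8)); i=1+st[1:,4].argmax()
print(st[i],rect(P[L==i][:,:2]),np.percentile(P[L==i][:,2],[50,99]),read_state()["time"])
E
```

```text
[ 316   29   35  170 4975] (array([ 583.72589111, -288.20071411]), 198.93701171875, 38.47647476196289, np.float64(1.677866254997524)) [40.62490012 44.29614698] 3.9833
```

View pics/w2.png

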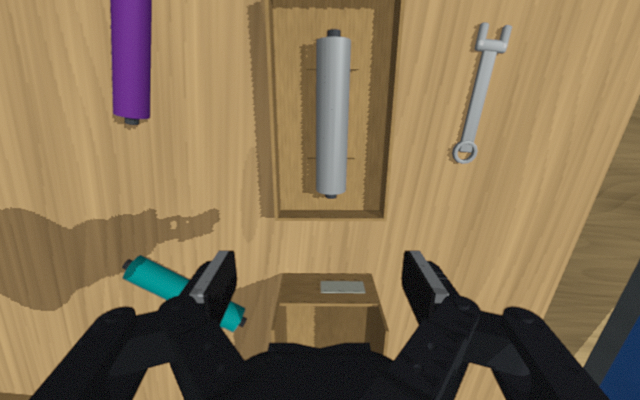

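The roller (333,115) lies clear between its chocks and matches the estimate. I grasp it now.

```bash
python3 - <<'E'
from h import *
Y=1.678-np.pi/2; x,y=583.6,-288.0
movep([x,y,110],down(Y))
print(movel([x,y,7],max_speed=90,guard=12),ft()); 
clamp(); s=read_state(); print(s["finger_gap"],s["eef_pos"],ft())
movel([x,y,60],max_speed=60); wait(.2); print(ft(),np.round(read_state()["torque"],2))
movel([x,y,330],max_speed=200)
movep(jig(-14,0,330),down(YJ)); movel(jig(-14,0,85),max_speed=200)
wait(.2); s=read_state(); print(s["time"],s["finger_gap"],ft(),np.round(s["torque"],2))
c=camera("side"); cv2.imwrite("pics/s2.png",cv2.resize(c["image"][220:400,180:420],None,fx=3,fy=3))
E
```

```text
False [-0.4 -0.2  0.1]
38.154528189539064 [ 583.6415077  -287.99412763    7.47337203] [-2.7  1.6  8.2]
[-0.5  0.  -3.9] [-0.06 -0.03  0.01]
12.5083 38.35655243953996 [ 0.5 -0.2 -4.5] [ 0.01 -0.01  0.01]
```

View pics/s2.png

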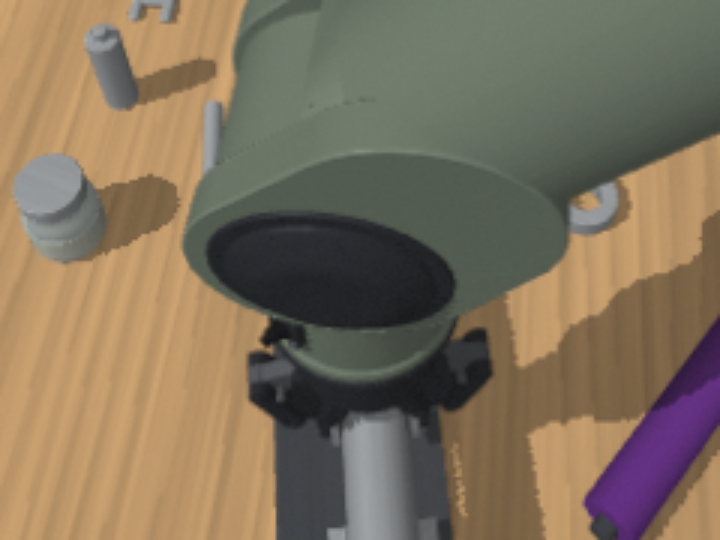

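The gripped roller (380,470) is lined up over the jig axis, so I lower it.

```bash
python3 - <<'E'
from h import *
movel(jig(-14,0,50),max_speed=60)
print(movel(jig(-14,0,39),max_speed=8,guard=4)); s=read_state(); print(s["eef_pos"],ft(),np.round(s["torque"],2),s["time"])
open_gripper(); wait(.3); print(ft(),read_state()["time"])
movel(jig(-14,0,140),max_speed=150)
movep(jig(-90,-10,250),down(YJ))
c=camera("wrist"); cv2.imwrite("pics/w3.png",c["image"]); P,ok=cloud(c)
d=P[...,:2]-O
m=ok&(P[...,2]>64)&(P[...,2]<85)&(np.linalg.norm(d,axis=2)<125)&(sat(c)<70)
n,L,st,ct=cv2.connectedComponentsWithStats(m.astype(np.uint8)); i=1+st[1:,4].argmax()
r=rect(P[L==i][:,:2]); e=r[0]-O; ex=np.array([np.cos(A),np.sin(A)])
print(r,"jig xy",e@ex,e@[-ex[1],ex[0]],np.percentile(P[L==i][:,2],[50,98]),read_state()["time"])
E
```

```text
True
[522.41150609 193.43324266  41.888153  ] [2.2 0.4 4.6] [ 0.12 -0.41 -0.03] 14.2417
[ 0.   1.  -0.3] 15.0667
(array([521.66125488, 197.82722473]), 190.26565551757812, 37.545631408691406, np.float64(1.7661939207126098)) jig xy -18.410959321482505 0.3497474247871284 [74.98733531 78.12486221] 16.525
```

View pics/w3.png

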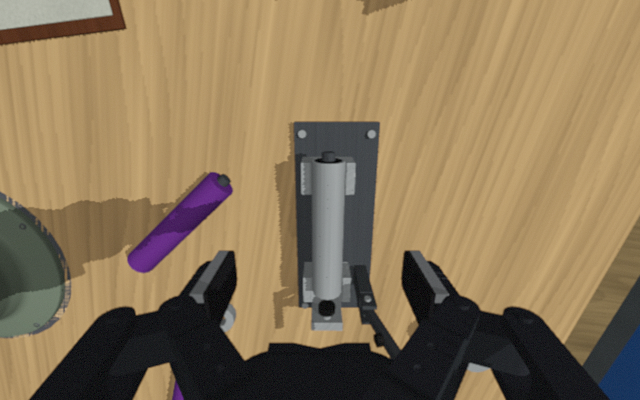

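The roller is settled in both Vs: top at z=78.1, axis angle matching the jig, and the stub ends about 14 mm short of the stop. Now I push it from the tail end with closed fingers.

```bash
python3 - <<'E'
from h import *
ex=np.array([np.cos(A),np.sin(A),0])
fx=lambda: -float(np.dot(read_state()["ft_force"],ex))
jx=lambda: float((np.array(read_state()["eef_pos"])[:2]-O)@ex[:2])
movep(jig(-152,0,140),down(YJ)); clamp(); movel(jig(-152,0,52),max_speed=150)
b=fx(); print("base",b,read_state()["time"])
print(movel(jig(-132,0,52),max_speed=40,guard=5),jx())
print(movel(jig(-118,0,52),max_speed=12,guard=7),jx(),fx()-b)
print(movel(jig(-100,0,52),max_speed=6,guard=9),jx(),fx()-b,read_state()["time"])
for _ in range(6):
    wait(.25); print(round(fx()-b,2),round(jx(),2))
print(read_state()["time"])
E
```

```text
base 0.4605491288001031 18.6
False -132.06446104096054
False -118.00426812136156 2.3910256747980476
True -109.87466350714222 1.532059030920751 22.225
2.44 -110.01
0.87 -110.13
0.91 -110.17
0.62 -110.14
-0.96 -110.22
0.82 -110.22
23.725
```

```bash
python3 - <<'E'
from h import *
ex=np.array([np.cos(A),np.sin(A),0]); b=.46
fx=lambda: -float(np.dot(read_state()["ft_force"],ex))-b
jx=lambda: float((np.array(read_state()["eef_pos"])[:2]-O)@ex[:2])
t=-110.0
for _ in range(14):
    movel(jig(t,0,52),max_speed=6); wait(.08)
    f=np.mean([ (wait(.02),fx())[1] for _ in range(3)])
    print(round(t,2),round(jx(),2),round(f,2))
    if f>9: break
    t+=.3 if f<6 else .15
for _ in range(6):
    wait(.2); print(round(fx(),2),round(jx(),2))
print(read_state()["time"],ft())
E
```

```text
-110.0 -110.3 3.46
-109.7 -110.17 4.85
-109.4 -110.04 6.33
-109.25 -109.96 6.93
-109.1 -109.94 6.96
-108.95 -109.88 7.64
-108.8 -109.8 8.08
-108.65 -109.75 8.56
-108.5 -109.65 8.48
-108.35 -109.64 8.9
-108.2 -109.6 9.87
9.26 -109.56
10.17 -109.56
9.29 -109.55
10.44 -109.6
9.99 -109.56
10.07 -109.54
29.1417 [-2.8 10.2 -1.8]
```

A steady 9.3–10.4 N was held for over 1 s. Next I back off and move behind the clamp bar.

```bash
python3 - <<'E'
from h import *
ex=np.array([np.cos(A),np.sin(A),0]); ey=np.array([-ex[1],ex[0],0])
jy=lambda: float((np.array(read_state()["eef_pos"])[:2]-O)@ey[:2])
fy=lambda: float(np.dot(read_state()["ft_force"],ey))
movel(jig(-113,0,52),max_speed=10); movel(jig(-150,0,60),max_speed=80); movel(jig(-150,0,255),max_speed=250)
c=camera("wrist"); cv2.imwrite("pics/w4.png",c["image"])
movep(jig(119,124,255),down(YJ)); movel(jig(119,124,162),max_speed=120); wait(.1)
b=fy(); print("base",b,read_state()["time"])
g=movel(jig(119,85,162),max_speed=25,guard=2.5); print(g,jy(),fy()-b,read_state()["time"])
c=camera("top"); P,ok=cloud(c); cv2.imwrite("pics/t4.png",cv2.resize(c["image"][110:230,140:300],None,fx=4,fy=4))
E
```

```text
base 0.20659761960828438 33.5417
True 123.43390855090763 1.4886506086394977 33.8583
```

View pics/t4.png

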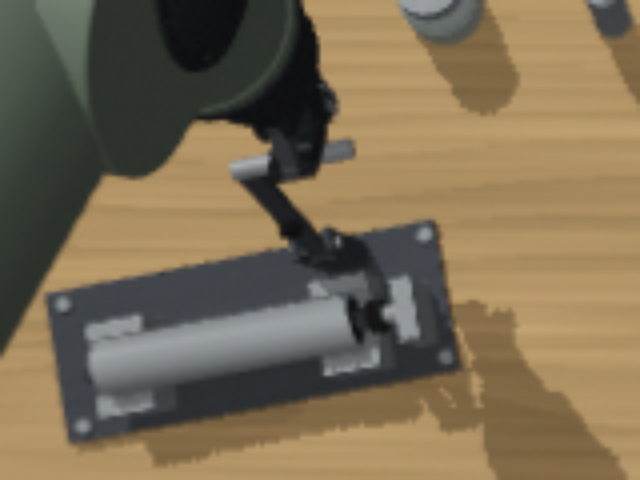

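View pics/w4.png

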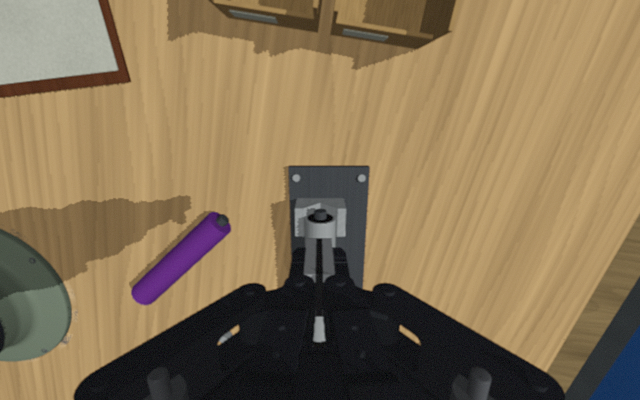

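The top view shows the finger knuckles overlapping the bar at (300,155), and the wrist view shows the closed-finger linkage is wide. So I'll engage the bar nearer the tips, about 20 mm deep, and follow its arc.

```bash
python3 - <<'E'
from h import *
ex=np.array([np.cos(A),np.sin(A),0]); ey=np.array([-ex[1],ex[0],0])
jy=lambda: float((np.array(read_state()["eef_pos"])[:2]-O)@ey[:2])
fy=lambda: float(np.dot(read_state()["ft_force"],ey))
movel(jig(119,130,166),max_speed=60); movel(jig(119,130,190),max_speed=80); wait(.1)
b=fy(); print("base",b)
g=movel(jig(119,112,190),max_speed=30,guard=6); print(g,jy(),fy()-b)
if not g:
    g=movel(jig(119,85,190),max_speed=20,guard=2.5); print(g,jy(),fy()-b)
wait(.1);print(fy()-b,read_state()["time"])
c=camera("top"); cv2.imwrite("pics/t5.png",cv2.resize(c["image"][110:230,140:300],None,fx=4,fy=4))
E
```

```text
base 0.3208488353975098
False 112.1117882427408 0.21412030399230758
True 101.68311347328623 0.07292329603977016
0.5725289521214985 36.275
```

View pics/t5.png

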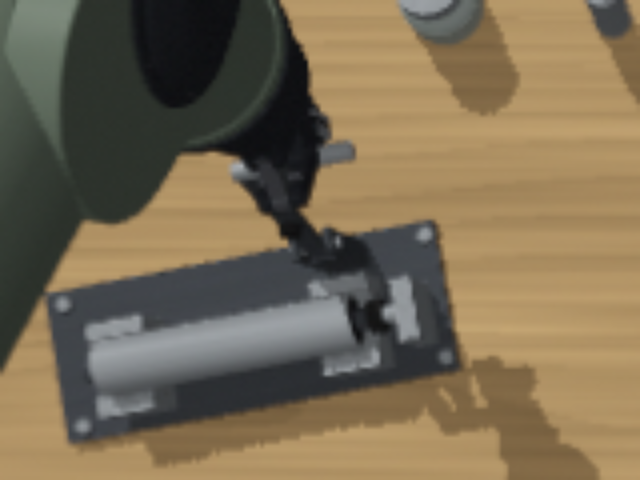

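Contact came at y≈101.7, as expected for a finger half-width of about 14.5 mm. I swing the arm over from here.

```bash
python3 - <<'E'
from h import *
ex=np.array([np.cos(A),np.sin(A),0]); ey=np.array([-ex[1],ex[0],0])
jy=lambda: float((np.array(read_state()["eef_pos"])[:2]-O)@ey[:2])
for th in(1.65,1.4,1.2,1.0,.85,.72):
    y=50-125*np.cos(th)+20.5; z=90+125*np.sin(th)-18
    g=movel(jig(119,y,z),max_speed=60,guard=20); print(th,g,round(jy(),1),round(y,1),ft())
    if g: break
c=camera("top"); P,ok=cloud(c); cv2.imwrite("pics/t6.png",cv2.resize(c["image"][110:230,140:300],None,fx=4,fy=4))
print(read_state()["time"])
E
```

```text
1.65 False 80.2 80.4 [-0.3  0.6 -0.4]
1.4 False 49.2 49.3 [ 0.4 -0.1  0.4]
1.2 False 25.1 25.2 [-0.7  0.4  0.6]
1.0 False 2.8 3.0 [-0.3  0.4 -0.1]
0.85 False -12.4 -12.0 [-0.4  0.1 -0.4]
0.72 False -24.2 -23.5 [-0.3 -0.7  0.2]
39.575
```

View pics/t6.png

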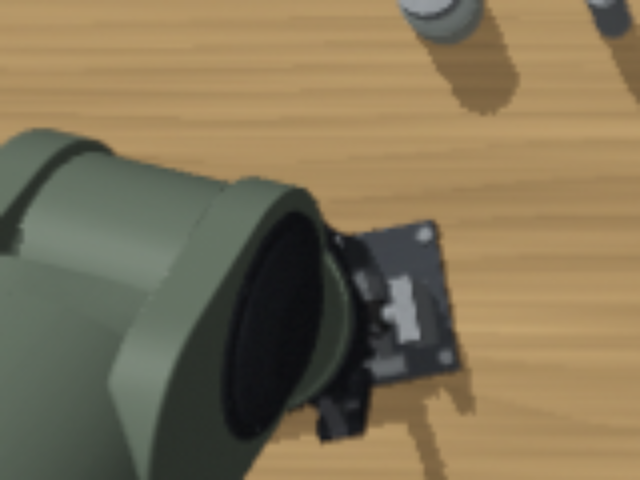

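The bar is no longer at its open position, so it has swung over with the finger. Now I press down from above, starting with a light guarded touch.

```bash
python3 - <<'E'
from h import *
ex=np.array([np.cos(A),np.sin(A),0]); ey=np.array([-ex[1],ex[0],0])
jy=lambda: float((np.array(read_state()["eef_pos"])[:2]-O)@ey[:2])
S=lambda: np.round(np.array(read_state()["eef_pos"])[2],1)
movel(jig(119,-14,160),max_speed=60); movel(jig(119,-14,210),max_speed=120); movel(jig(119,-46,210),max_speed=100)
g=movel(jig(119,-46,186),max_speed=50,guard=8); print(g,S())
if not g: g=movel(jig(119,-46,160),max_speed=20,guard=2.5); print(g,S(),ft())
print(read_state()["time"])
c=camera("side"); P,ok=cloud(c); d=P[...,:2]-O; jx=d@ex[:2]; y=d@ey[:2]
m=ok&(jx>132)&(jx<150)&(P[...,2]>82)&(abs(y)<110)
print(m.sum(),np.percentile(np.c_[jx[m],y[m],P[m][:,2]],[10,50,90],axis=0).round(1).tolist() if m.sum() else 0)
cv2.imwrite("pics/s7.png",cv2.resize(c["image"][200:400,180:420],None,fx=3,fy=3))
E
```

```text
False 186.0
True 177.0 [-0.8  0.2  2.1]
42.2
333 [[134.5, -74.3, 544.2], [143.9, -39.7, 555.1], [148.7, -16.3, 588.1]]
```

View pics/s7.png

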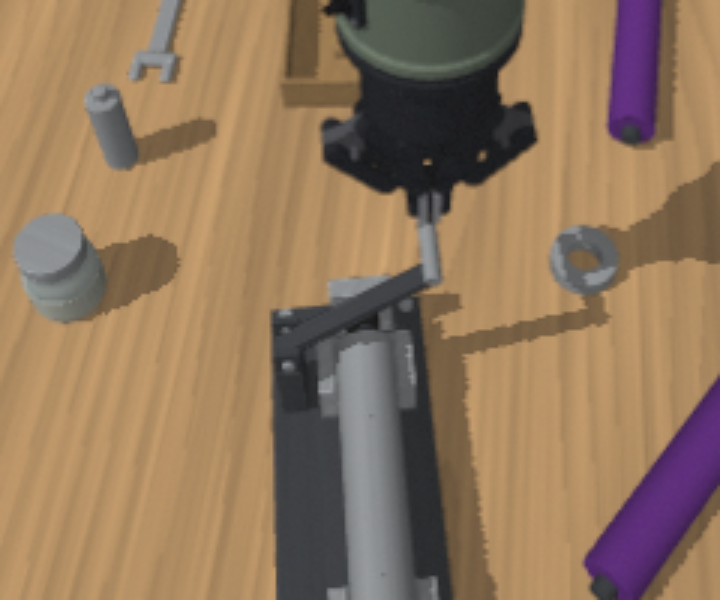

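The fingertips rest on the bar at (430,200), with the arm at about 0.7 rad and the roller seated below. I press down along the arc.

```bash
python3 - <<'E'
from h import *
ex=np.array([np.cos(A),np.sin(A),0]); ey=np.array([-ex[1],ex[0],0])
S=lambda: np.round(np.array(read_state()["eef_pos"])[2],2)
bar=lambda th,dz=0: jig(119,50-125*np.cos(th),96+125*np.sin(th)+dz)
for th in(.55,.4,.25,.12,.05):
    g=movel(bar(th),max_speed=40,guard=15); print(th,g,S(),np.round(bar(th)[2],2),ft())
    if g: break
# lift off, re-zero, then slow light touch
movel(bar(.05,3),max_speed=30); wait(.15); b=ft()[2]; print("base",b)
z=S()
g=movel(bar(0,-3),max_speed=8,guard=7); print(g,S(),ft()[2]-b)
wait(.3); print(S(),ft()[2]-b,read_state()["time"])
E
```

```text
0.55 False 161.46 161.34 [-0.4 -0.4 -0.2]
0.4 False 144.62 144.68 [ 0.6 -0.2  0.6]
0.25 False 126.87 126.93 [-0.3  1.1  0.4]
0.12 False 110.84 110.96 [-0.   0.2 -0.5]
0.05 False 102.03 102.25 [ 0.7 -0.5 -0.1]
base -0.3
True 94.99 6.7
95.01 6.3999999999999995 46.8917
```

```bash
python3 - <<'E'
from h import *
ex=np.array([np.cos(A),np.sin(A),0]); ey=np.array([-ex[1],ex[0],0])
movel(jig(119,-75,130),max_speed=60); movel(jig(119,-75,300),max_speed=200)
movep(jig(-40,-120,350),down(YJ)); wait(.2)
for n in("wrist","side"):
    c=camera(n); P,ok=cloud(c); d=P[...,:2]-O; X=d@ex[:2]; Y=d@ey[:2]; Z=P[...,2]; g=ok&(sat(c)<70)
    for nm,m in(("bar",g&(X>95)&(X<145)&(Y<-60)&(Y>-95)&(Z>70)&(Z<130)),("roller",g&(abs(X)<98)&(abs(Y)<19)&(Z>66)&(Z<82)&(X<55))):
        if m.sum()>5: print(n,nm,m.sum(),np.c_[X,Y][0].shape and [np.percentile(v[m],[2,50,98]).round(1).tolist() for v in(X,Y,Z)])
    cv2.imwrite(f"pics/{n}8.png",c["image"] if n=="wrist" else cv2.resize(c["image"][200:400,180:420],None,fx=3,fy=3))
print(read_state()["time"],ft())
E
```

```text
wrist bar 122 [[95.7, 111.5, 142.3], [-79.2, -73.0, -69.1], [89.8, 93.5, 95.6]]
wrist roller 2261 [[-88.1, -23.5, 51.9], [-17.2, -2.8, 16.6], [66.6, 75.1, 78.3]]
side bar 120 [[96.3, 118.8, 143.4], [-77.7, -71.9, -67.0], [90.2, 94.1, 97.2]]
side roller 1335 [[-72.2, -15.5, 52.2], [-14.9, 1.7, 18.2], [67.5, 75.9, 80.0]]
49.6667 [ 0.4 -0.2  0.1]
```

View pics/side8.png

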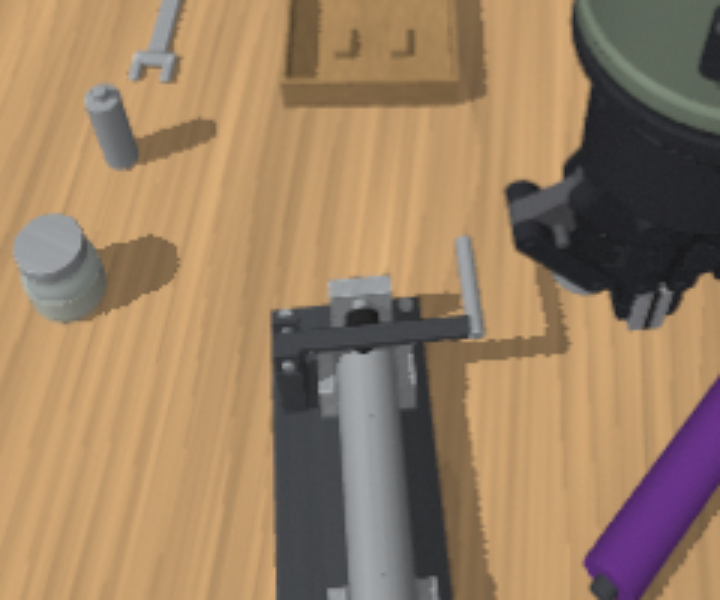

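The arm is level (bar top at z≈96), the pad is on the roller, the roller's tail is at about −88 mm against the expected −90 mm, and the bystanders are undisturbed.

```bash
python3 -c "
from workcell import *
finish_job()"
```

```text
the job is handed in; nothing more can be done
```

The job is done and handed in at about 50 s on the robot's clock. The roller is seated in both Vs against the rubber stop, with the clamp closed lightly on it.

- **Lowering:** I set the roller into both Vs about 14 mm short of the stop, with a touch of under 5 N. It settled level and in line with the jig, its top measured at 78.1 mm against 78.3 mm expected.
- **Pushing:** With the clamp open, I pushed the roller's end with closed fingers and held 9.3–10.4 N for about 1.2 s. An earlier guarded push stopped at 9 N but relaxed to about 1 N, so I built the force up again in small steps. These are forces at the wrist; friction in the Vs means the stop itself probably felt a little less.
- **Clamping:** I swung the arm over and pressed the bar down with a 7 N guard, then withdrew. It stopped 1 mm below the nominal contact height, within the calibration error.
- **A change on the way:** My first approach behind the bar was too deep, with the finger knuckles over the bar. I backed off and engaged it nearer the fingertips; the readings there stayed under 2 N.

**Last checks:** The cameras show the bar level (top at 96–97 mm) and the roller's tube end at about −88 mm, where −90 mm is expected, which is within camera error. The jar, short roller and the part of the wrench in view look undisturbed. The gripper hid the collar in the last view, but it looked undisturbed just before the last press. The robot was touching nothing. I could not measure the roller's contact with the stop directly after I let go.

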